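# Put the bench kit back in its wooden stands

## Task

Put the four loose bits of kit back in the wooden stands that match their outlines: the small round polish bottle in the small round well, the larger red-lidded jar in the large round well, the square flask in the square well, and the ring clamp lying in the long cradle. Each must be fully down in its own well, upright (the clamp flat), and let go; leave the tall white bottle and the drinking glass standing where they are.

Things in the scene. Friction and masses are not known exactly. Their poses are not given: they have to be found in the camera images.
- polish_bottle: the smaller round bottle: white with a tall black screw cap, 35 mm diameter, 81 mm high, 0.07 kg. Origin: centre of its underside, z up along it. Stands upright on the bench at the start
- red_lid_jar: the larger round jar: red lid 45 mm across, body 42 mm across (grip either), 97 mm high, 0.11 kg. Origin: centre of its underside, z up along it. Stands upright on the bench at the start
- square_flask: small flask with a square body 32 x 32 mm and 50 mm high, and a round black cap 25 mm across on top (76 mm in all), 0.09 kg. x and y across its flat sides. Origin: centre of its underside, z up along it. Stands upright on the bench at the start
- ring_clamp: wooden ring clamp lying on the bench: two wooden jaws with a steel band, 28 mm wide (x), 133 mm long (y), 25 mm high (z), 0.075 kg; the wooden jaws to grip measure 26 mm across x. Origin: middle of its underside, z up
- small_round_stand: fixed pale wooden stand, 84 x 84 x 16 mm high, with a round 47 mm diameter well 9 mm deep in the middle of its top; the well's rubber floor is 7 mm above the bench. Origin: centre of its underside, on the bench; the well is centred on it; z up, x and y along its sides
- large_round_stand: fixed pale wooden stand, 84 x 84 x 16 mm high, with a round 60 mm diameter well 9 mm deep in the middle of its top; the well's rubber floor is 7 mm above the bench. Origin: centre of its underside, on the bench; the well is centred on it; z up, x and y along its sides
- square_stand: fixed pale wooden stand, 84 x 84 x 16 mm high, with a square 43 x 43 mm well 9 mm deep in the middle of its top; the well's rubber floor is 7 mm above the bench. Origin: centre of its underside, on the bench; the well is centred on it; z up, x and y along its sides
- long_cradle: fixed pale wooden cradle, 58 mm (x) by 167 mm (y), 16 mm high, with a trough 38 mm wide (x) and 147 mm long (y) in its top; the trough's rubber floor is 7 mm above the bench, its walls 10 mm thick. Each long wall has a gap of 56 mm at its middle, down to 6 mm above the bench, for fingers. Origin: centre of its underside, on the bench; z up
- pickle_bottle: bystander, loose: tall white bottle, 69 mm diameter, 201 mm high. Origin: centre of its underside, z up
- glass: bystander, loose: empty clear drinking glass, 72 mm diameter, 112 mm high. Origin: centre of its underside, z up

How it is judged (in metres and radians):
At the end, for the whole second after the job is handed in: Each thing within 12 mm of the centre of its own well, underside under 12 mm above the bench (on the well floor), within 0.12 rad of upright (clamp flat, within 0.2 rad of the cradle's long direction), at rest. Tall bottle and glass upright, within 30 mm of where they stood (horizontal distance between polish_bottle and small_round_stand below 0.012 m and z of polish_bottle in the frame of small_round_stand below 0.012 m and angle between each of polish_bottle, red_lid_jar, square_flask, ring_clamp's own z axis and vertical below 0.12 rad and linear speed of each of polish_bottle, red_lid_jar, square_flask, ring_clamp below 0.02 m/s and horizontal distance between red_lid_jar and large_round_stand below 0.012 m and z of red_lid_jar in the frame of large_round_stand below 0.012 m and horizontal distance between square_flask and square_stand below 0.012 m and z of square_flask in the frame of square_stand below 0.012 m and horizontal distance between ring_clamp and long_cradle below 0.012 m and z of ring_clamp in the frame of long_cradle below 0.012 m and angle between the y axis of ring_clamp and the y axis of long_cradle, either way round below 0.2 rad and distance of each of pickle_bottle, glass from where it was at the start of the episode below 0.03 m and angle between each of pickle_bottle, glass's own z axis and vertical below 0.2 rad); the robot touches nothing.
It fails at once if the tall white bottle or the drinking glass is knocked over or pushed more than 30 mm away (distance of any of pickle_bottle, glass from where it was at the start of the episode above 0.03 m or angle between any of pickle_bottle, glass's own z axis and vertical above 0.35 rad).
It also fails if it takes over 122 s, if anything falls off the work surface, if the arm or the gripper's body presses on something with over 40 N, if the wrist force passes 120 N, or if a joint passes its speed limit or range.

## Robot

A 7-joint arm with a two-finger parallel gripper is mounted at the origin on a cart in front of the work surface, level with it; the furniture and walls round the work are solid. World frame = base frame: x ahead of the robot, y to its left, z up, the work surface at z = 0. Lengths are in mm, angles in rad, forces in N, time in s.
With the tool pointing down it reaches from about 400 to 875 mm from the base axis. Payload 4.4 kg.
Tool frame: the origin (TCP) lies midway between the tips of the shut fingers; the grasp point (between the pads) lies ctrl.grip_depth behind it (ctrl.grip_depth is the distance from the TCP to the grasp point, in mm); z points along the fingers, y is the line along which they close (so a half turn about z gives the same grasp; the last joint's range is limited). The gripper opens to 85 mm and grips with 20 to 120 N. Pads are 22 mm wide; open, the fingers measure 114 mm over their backs; the gripper's body (76 mm by 85 mm) begins 54 mm behind the grasp point. The pads swing forward as they close: fully open they stand 13 mm farther back than shut.
Start: joints at [1.158, 0.628, 0.038, 1.517, -0.027, 0.996, -0.02], TCP at [220.956, -611.307, 231.313] pointing down, gripper open.
Joint ranges: [-3.06, 3.06], [-0.37, 2.12], [-1.25, 1.32], [0.18, 2.47], [-1.1, 4.24], [0.23, 1.98], [-2.94, 2.94]. Speed limits (rad/s): [2.57, 2.57, 3.14, 3.14, 3.14, 3.14, 3.14].

## Interface

Orientations are given as [roll, pitch, yaw] about the fixed x, y, z axes, in that order (R = Rz(yaw) Ry(pitch) Rx(roll)).
In Python, from cell import ctrl gives the robot as it stands.
- The arm moves only by the tool carry_out, never from a script. Its argument "deltas" is one flat list of numbers, 7 for each row, row after row: the turn, a rotation vector about the tool's x, y, z in degrees, then the shift along the tool's x, y, z in m, then the closure, from -1 (fully open) to 1 (shut). In form: [wx, wy, wz, dx, dy, dz, claw, wx, wy, wz, dx, dy, dz, claw, ...]. A call has 1 to 12 rows; each row shifts and turns the commanded pose from where the row before left it, along the tool's axes as they then stand; what a row does not reach is not made up. A row lasts 1/8 s, in which the tool goes at most 62.5 mm and 10.7 degrees, less where a joint would pass 70% of its speed; a pose out of reach is approached as far as the arm can. A call with a gripper value outside its range is refused whole. The fingers move at their own pace and stop on an object; the grip force is fixed at half the most. Time passes only in rows, so rows that do not move let the fingers close. It gives the time, the measured TCP pose, the force, the opening and the grip force at its end, in the units of the state.
- ctrl.read_state(): the state, without advancing time (a new reading comes with each control period).
- ctrl.get_image(name): name is "scene" or "top"; returns the picture (384x512x3 uint8, red, green, blue); there is no depth.
- ctrl.calibration(name): a dict with "mtx" (3x3 intrinsics, pixels), "distortion" ([k1, k2, p1, p2, k3] as OpenCV has them; the pictures are not rectified), "R" (3x3) and "t" (3): a world point X has camera coordinates R X + t. Camera axes: x right, y down, z forward; pixel columns grow to the right and rows downward; lengths in mm; the calibration is good to about 2 mm. A picture is of the moment at which its call begins. calibration takes no time and is no camera call.
- ctrl.finish_job(): hands the job in; it is judged then, once.
The state is a dict: "clock": time; "qpos": joint angles; "qd": joint speeds; "tau": joint torques, N m; "eef_pos": TCP position; "tool_rot": TCP orientation; "force": force on the tool from outside, world axes, zero at the start; "torque": the same for the moment, N m; "width": finger opening in mm; "gripper_force": force on a finger pad.
Only numpy, scipy, OpenCV 4.12 (cv2) and the standard library are available. Lean on these libraries where they do the work, as an engineer would, in place of code of your own. Each camera call takes 0.05 s, during which the arm holds its last target. There are 200 camera calls.

## Working session

There is one attempt and no reset: what is moved stays moved. The work goes in short steps, Python scripts to look and compute and a tool call to move; the robot and the scene stay as the last step left them, time stands still between calls to the robot, and variables do not carry over. Pictures are saved under pics/ and viewed, at most 15 in all, crops included, and the job is handed in when it is done.

Besides the shell and the picture viewer there is one more tool, called after "Request:" as name(argument=value, ...) on one line, values as JSON. carry_out: Moves the arm, as the interface text tells. Its arguments: {"type":"object","properties":{"deltas":{"type":"array"}},"required":["deltas"]}

```bash
mkdir -p pics; ls; python3 - <<'E'
from cell import ctrl
import cv2
for n in("scene","top"):
    im=ctrl.get_image(n); cv2.imwrite(f"pics/{n}0.png",cv2.cvtColor(im,cv2.COLOR_RGB2BGR))
    c=ctrl.calibration(n); print(n,{k:__import__('numpy').round(v,3).tolist() for k,v in c.items()})
s=ctrl.read_state(); print(s, ctrl.grip_depth)
E
```

```text
pics
scene {'mtx': [[448.058, 0.0, 254.301], [0.0, 448.058, 192.089], [0.0, 0.0, 1.0]], 'distortion': [-0.031, 0.0, 0.0, 0.0, 0.0], 'R': [[0.605, -0.796, -0.006], [-0.469, -0.35, -0.811], [0.644, 0.493, -0.585]], 't': [-393.46, 259.761, 1101.216]}
top {'mtx': [[442.358, 0.0, 253.338], [0.0, 442.358, 194.577], [0.0, 0.0, 1.0]], 'distortion': [-0.036, 0.0, 0.0, 0.0, 0.0], 'R': [[0.038, -0.999, -0.004], [-0.975, -0.036, -0.218], [0.218, 0.012, -0.976]], 't': [-90.218, 543.044, 1280.064]}
{'clock': 0.1, 'qpos': array([ 1.15819945,  0.62921911,  0.03843921,  1.51828429, -0.02701005,
        0.99632236, -0.01999272]), 'qd': array([ 8.27126093e-04, -9.73598010e-04, -5.98266365e-05, -2.35127617e-03,
        7.71428334e-04,  1.74183915e-03, -5.25901205e-04]), 'tau': array([ 4.02030739e-03, -5.64533401e+01,  1.23087320e+00, -1.93970186e+01,
        1.13341754e-02,  5.40445384e-03,  1.87371825e-07]), 'eef_pos': array([ 220.76584941, -610.75102769,  230.49812006]), 'tool_rot': array([-3.13987710e+00,  4.33096729e-06,  3.46802817e-01]), 'force': array([-0.3092281 , -0.23466597,  0.05103999]), 'torque': array([0.02029299, 0.05323543, 0.01769258]), 'gripper_force': 0.0, 'width': 85.32572936734493} 18.700000000000003
```

View pics/scene0.png

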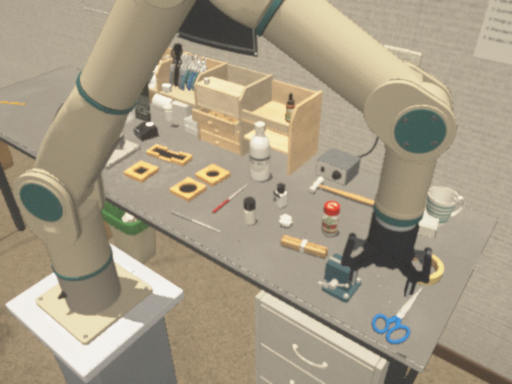

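View pics/top0.png

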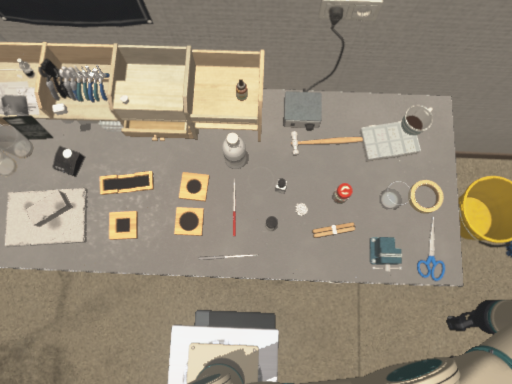

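The scene view shows the jar at (331,218), the clamp at (304,246) and two black-capped items at (250,210) and (281,195). The top view shows the stands at (126,182), (194,186), (189,221) and (123,225), the tall bottle at (233,147) and the glass at (395,195). I'll enlarge both views.

```bash
python3 - <<'E'
import cv2,numpy as np
s=cv2.imread('pics/scene0.png');t=cv2.imread('pics/top0.png')
a=cv2.resize(s[160:270,225:360],None,fx=4,fy=4,interpolation=cv2.INTER_CUBIC)
cv2.imwrite('pics/c1.png',a)
b=cv2.resize(t[160:280,90:215],None,fx=4,fy=4,interpolation=cv2.INTER_CUBIC)
c=cv2.resize(t[160:280,250:365][:, :],None,fx=3.2,fy=4,interpolation=cv2.INTER_CUBIC)[:,:300]
cv2.imwrite('pics/c2.png',np.hstack([b,c]))
E
```

```text
(no output)
```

View pics/c1.png

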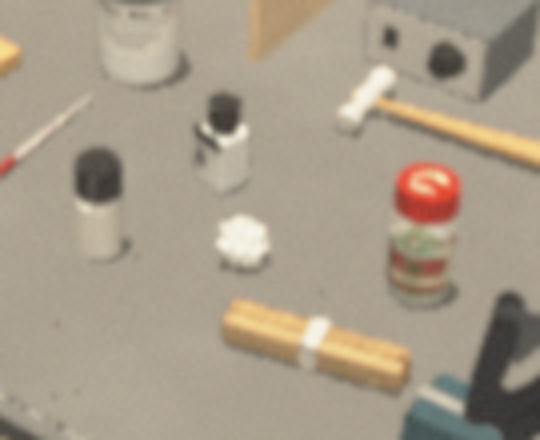

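View pics/c2.png

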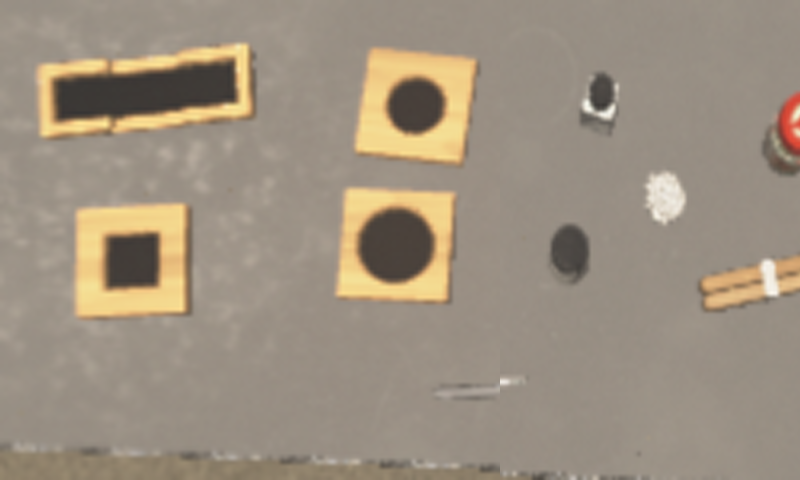

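Polish bottle is at top (271,223), flask at (281,185); the stand wells are dark and clear. Measuring now.

```bash
cat > h.py <<'E'
import cv2,numpy as np
from cell import ctrl
C={n:ctrl.calibration(n) for n in("scene","top")}
def rays(n,px):
    c=C[n];R=np.array(c['R']);t=np.array(c['t'])
    u=cv2.undistortPoints(np.float64(px).reshape(-1,1,2),np.array(c['mtx']),np.array(c['distortion'])).reshape(-1,2)
    return -R.T@t,np.c_[u,np.ones(len(u))]@R
def plane(n,px,z):
    o,d=rays(n,px); return (o+d*((z-o[2])/d[:,2])[:,None])[:,:2]
def both(ps,pt):
    A=[];b=[]
    for n,p in(("scene",ps),("top",pt)):
        o,d=rays(n,p);d=d[0]/np.linalg.norm(d[0]);P=np.eye(3)-np.outer(d,d);A.append(P);b.append(P@o)
    return np.linalg.lstsq(np.vstack(A),np.hstack(b),rcond=None)[0]
def blob(m,x0,y0,x1,y1):
    k=np.zeros_like(m);k[y0:y1,x0:x1]=m[y0:y1,x0:x1]
    cs,_=cv2.findContours(k,cv2.RETR_EXTERNAL,cv2.CHAIN_APPROX_NONE)
    c=max(cs,key=cv2.contourArea);f=np.zeros_like(m);cv2.drawContours(f,[c],-1,255,-1)
    M=cv2.moments(f,True);return np.array([M['m10']/M['m00'],M['m01']/M['m00']]),c.reshape(-1,2),cv2.boundingRect(c),M['m00']
E
python3 - <<'E'
from h import *
t=cv2.imread('pics/top0.png');s=cv2.imread('pics/scene0.png')
ht=cv2.cvtColor(t,cv2.COLOR_BGR2HSV);hs=cv2.cvtColor(s,cv2.COLOR_BGR2HSV)
wood=lambda h:cv2.inRange(h,(8,75,110),(30,255,255))
dark=lambda i:cv2.inRange(cv2.cvtColor(i,cv2.COLOR_BGR2GRAY),0,85)
red=lambda h:cv2.inRange(h,(0,130,100),(6,255,255))|cv2.inRange(h,(172,130,100),(180,255,255))
def rect(n,px,z):
    r=cv2.minAreaRect(plane(n,px,z).astype(np.float32));return np.round(r[0],1),np.round(r[1],1),round(r[2],1)
for nm,b,z in(("cradle",(92,165,160,200),16),("small",(172,168,213,203),16),("large",(170,202,210,240),16),("square",(104,207,141,243),16),("clamp",(305,218,362,242),20)):
    c,k,bb,a=blob(wood(ht),*b);print(nm,rect("top",k,z),"ctr",plane("top",c,z).round(1),a)
    if nm not in("clamp",):
        c,k,bb,a=blob(dark(t),*b);print("   well",rect("top",k,12),plane("top",c,12).round(1),a)
c,k,bb,a=blob(wood(hs),275,230,333,262);print("clamp scene",rect("scene",k,18),plane("scene",c,18).round(1))
for nm,bt,bs,z in(("polish",(260,212,284,234),(240,194,260,214),67),("flask",(272,174,292,190),(272,180,290,194),63)):
    ct,k,bb,a=blob(dark(t),*bt);cs,k2,bb2,a2=blob(dark(s),*bs)
    print(nm,ct.round(1),bb,a,plane("top",ct,z).round(1),both(cs,ct).round(1),cs.round(1),bb2)
ct,k,bb,a=blob(red(ht),330,178,360,205);cs,k2,bb2,a2=blob(red(hs),320,198,345,217)
print("jar",ct.round(1),bb,a,plane("top",ct,88).round(1),both(cs,ct).round(1),bb2)
for n,p,z in(("top",(233,140),190),("top",(389,200),0),("top",(400,187),112)):print(p,plane(n,p,z).round(0))
E
```

```text
cradle (array([580.1, 335. ]), array([ 63.2, 170.9]), 8.2) ctr [[579.8 334.5]] 1001.0
   well (array([581.3, 336.3]), array([ 33.9, 140.5]), 8.2) [[581.1 337.3]] 432.0
small (array([576.1, 119.6]), array([87.4, 87.4]), 85.5) ctr [[575.7 119.6]] 747.0
   well (array([577.5, 120.6]), array([39.2, 34.8]), 3.7) [[577.2 120.6]] 128.0
large (array([465.4, 127.3]), array([87.6, 87.6]), 89.6) ctr [[465.  127.3]] 792.0
   well (array([465.4, 128.7]), array([50.2, 53.2]), 2.2) [[465.6 128.6]] 239.0
square (array([445.3, 330.6]), array([87.4, 87.8]), 5.6) ctr [[444.8 330.7]] 804.0
   well (array([446.5, 333.4]), array([36.4, 34.5]), 5.6) [[446.4 333.2]] 143.0
clamp (array([ 446.4, -284. ]), array([26.9, 59.4]), 12.4) ctr [[ 446.4 -284.6]] 168.0
clamp scene (array([ 458., -355.]), array([45. , 63.9]), 12.9) [[ 457.5 -355.1]]
polish [271.4 222.2] (266, 217, 11, 12) 100.0 [[ 462.2 -126.6]] [ 462.  -126.2   65.3] [249.2 204. ] (244, 199, 11, 11)
flask [281.4 182.6] (279, 179, 6, 8) 39.0 [[ 585.8 -153.6]] [ 585.3 -152.8   61.8] [280.7 188.5] (278, 185, 6, 8)
jar [344.1 190.5] (337, 183, 15, 16) 182.0 [[ 562.1 -339.4]] [ 562.1 -338.9   83.3] (324, 201, 16, 15)
(233, 140) [[672.  -9.]]
(389, 200) [[ 558. -499.]]
(400, 187) [[ 573. -499.]]
```

```bash
python3 - <<'E'
from h import *
t=cv2.imread('pics/top0.png');s=cv2.imread('pics/scene0.png')
f=4
def up(i,b):return cv2.resize(i[b[1]:b[3],b[0]:b[2]],None,fx=f,fy=f,interpolation=cv2.INTER_CUBIC)
def full(k,b):return (k+0.5)/f-0.5+np.array(b[:2])
# clamp: wood or white band
for n,i,b in(("top",t,(305,216,362,244)),("scene",s,(274,228,332,262))):
    u=up(i,b);h=cv2.cvtColor(u,cv2.COLOR_BGR2HSV)
    m=cv2.inRange(h,(8,75,90),(30,255,255));m=cv2.morphologyEx(m,cv2.MORPH_CLOSE,np.ones((41,41)))
    c,k,bb,a=blob(m,0,0,u.shape[1],u.shape[0])
    r=cv2.minAreaRect(plane(n,full(k,b),18).astype(np.float32));print("clamp",n,r,plane(n,full(c,b),13).round(1))
# flask
b=(268,172,296,214);u=up(s,b);m=cv2.inRange(cv2.cvtColor(u,cv2.COLOR_BGR2GRAY),150,255)
m=cv2.morphologyEx(m,cv2.MORPH_CLOSE,np.ones((15,15)))
c,k,bb,a=blob(m,0,0,u.shape[1],u.shape[0]);p=full(k,b)
bot=np.array([[x,p[p[:,0]==x][:,1].max()] for x in np.unique(p[:,0])])
w=plane("scene",bot,0);print("flask bottom edge\n",np.c_[bot,w].round(1)[::4])
E
python3 - <<'E'
import cv2,numpy as np
s=cv2.imread('pics/scene0.png');t=cv2.imread('pics/top0.png')
a=cv2.resize(s[176:216,264:300],None,fx=10,fy=10,interpolation=cv2.INTER_CUBIC);b=cv2.resize(t[168:208,264:300],None,fx=10,fy=10,interpolation=cv2.INTER_CUBIC)
cv2.imwrite('pics/fl.png',np.hstack([a,b]))
E
```

```text
clamp top ((454.5272521972656, -319.40643310546875), (27.955169677734375, 131.7637939453125), 12.718674659729004) [[ 455.  -319.9]]
clamp scene ((444.06939697265625, -328.1637268066406), (66.1302261352539, 148.52340698242188), 13.499539375305176) [[ 456.2 -325.9]]
flask bottom edge
 [[ 267.6  213.4  524.9 -146.5]
 [ 268.6  213.4  526.8 -149. ]
 [ 269.6  213.4  528.6 -151.4]
 [ 270.6  213.4  530.4 -153.9]
 [ 271.6  213.4  532.2 -156.3]
 [ 272.6  213.4  534.1 -158.8]
 [ 273.6  213.4  535.9 -161.2]
 [ 274.6  213.4  537.7 -163.7]
 [ 275.6  213.4  539.5 -166.1]
 [ 276.6  213.4  541.3 -168.5]
 [ 277.6  213.4  543.2 -171. ]
 [ 278.6  213.4  545.  -173.4]
 [ 279.6  213.4  546.8 -175.9]
 [ 280.6  213.4  548.6 -178.3]
 [ 281.6  213.4  550.5 -180.8]
 [ 282.6  213.4  552.3 -183.2]
 [ 283.6  213.4  554.1 -185.6]
 [ 284.6  213.4  555.9 -188.1]
 [ 285.6  213.4  557.8 -190.5]
 [ 286.6  213.4  559.6 -193. ]
 [ 287.6  213.4  561.4 -195.4]
 [ 288.6  213.4  563.2 -197.9]
 [ 289.6  213.4  565.1 -200.3]
 [ 290.6  213.4  566.9 -202.8]
 [ 291.6  213.4  568.7 -205.2]
 [ 292.6  213.4  570.5 -207.6]
 [ 293.6  213.4  572.4 -210.1]
 [ 294.6  213.4  574.2 -212.5]]
```

View pics/fl.png

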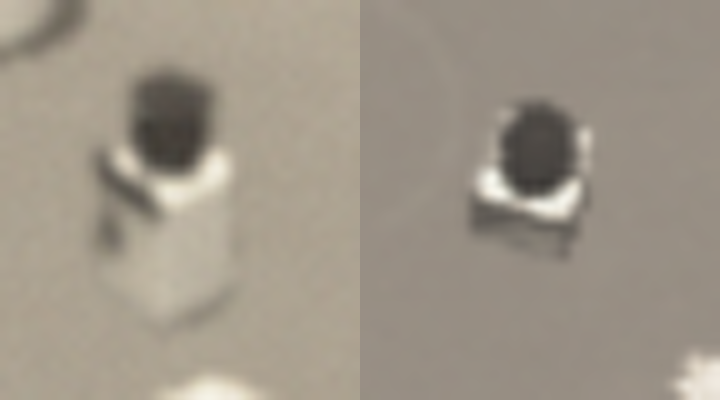

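Request:
carry_out(deltas=[0,0,-10,0.04,0,0,-1,0,0,-10,0.04,0,0,-1,0,0,-10,0.04,0,0,-1,0,0,-10,0.04,0,0,-1])

```text
clock: 0.6
eef_pos: [350.8, -520.5, 230.7]
tool_rot: [-3.141, -0.0, 1.051]
force: [0.6, -0.3, 0.1]
width: 85.5
gripper_force: 0.0
```

The flask shows a front corner at scene (280.5,208) and its front top edge slopes about −13° in the top view; I'll check that numerically.

```bash
python3 - <<'E'
from h import *
a=lambda w:np.degrees(np.arctan2(*(w[1:]-w[:-1]).T[::-1])).round(1)
for n,p,z in(("scene",[(273.7,203),(280.2,208),(287.2,204.7)],0),("scene",[(273.7,191.5),(279.8,197.2),(287.2,192)],50),("top",[(275.5,187),(285.5,189.8)],50)):
    w=plane(n,p,z);print(w.round(1).tolist(),a(w))
E
```

```text
[[578.8, -131.2], [569.9, -162.1], [596.9, -170.1]] [-106.1  -16.5]
[[572.0, -134.8], [559.0, -166.5], [594.6, -169.4]] [-112.4   -4.7]
[[574.5, -136.7], [566.8, -167.5]] [-104.]
```

```bash
cat > go.py <<'E'
import sys,numpy as np
from cell import ctrl
x,y,z,yaw=map(float,sys.argv[1:5]);s=ctrl.read_state();p=s['eef_pos'];c=np.degrees(s['tool_rot'][2])
a=np.radians(yaw);d=np.array([x,y,z])-p
print("at",p.round(1),c.round(1),"| turn wz",round(-((yaw-c+180)%360-180),1),"then shift mm x %.1f y %.1f z %.1f"%(d[0]*np.cos(a)+d[1]*np.sin(a),d[0]*np.sin(a)-d[1]*np.cos(a),-d[2]))
E
python3 go.py 455 -322 60 102.7
```

```text
at [ 350.8 -520.5  230.7] 60.2 | turn wz -42.5 then shift mm x 170.8 y 145.3 z 170.7
```

Request:
carry_out(deltas=[0,0,-10.6,0,0,0,-1,0,0,-10.6,0,0,0,-1,0,0,-10.6,0,0,0,-1,0,0,-10.6,0,0,0,-1,0,0,0,0.0285,0.0242,0.01,-1,0,0,0,0.0285,0.0242,0.01,-1,0,0,0,0.0285,0.0242,0.01,-1,0,0,0,0.0285,0.0242,0.02,-1,0,0,0,0.0285,0.0242,0.02,-1,0,0,0,0.0285,0.0242,0.02,-1,0,0,0,0,0,0,-1])

```text
clock: 1.98
eef_pos: [456.2, -319.2, 139.8]
tool_rot: [-3.141, -0.004, 1.791]
force: [0.5, 0.1, -0.4]
width: 85.4
gripper_force: 0.0
```

```bash
python3 go.py 455 -322 8 102.7
```

```text
at [ 456.2 -319.2  139.8] 102.6 | turn wz -0.1 then shift mm x -2.5 y -1.8 z 131.8
```

Request:
carry_out(deltas=[0,0,0,-0.0025,-0.002,0.03,-1,0,0,0,0,0,0.03,-1,0,0,0,0,0,0.03,-1,0,0,0,0,0,0.025,-1,0,0,0,0,0,0.019,-1,0,0,0,0,0,0,-1,0,0,0,0,0,0,0.5,0,0,0,0,0,0,0.8,0,0,0,0,0,0,1,0,0,0,0,0,0,1,0,0,0,0,0,0,1,0,0,0,0,0,0,1])

```text
clock: 3.48
eef_pos: [454.4, -326.9, 8.2]
tool_rot: [3.141, 0.001, 1.785]
force: [-0.3, 0.3, 5.7]
width: 25.0
gripper_force: 59.7
```

Request:
carry_out(deltas=[0,0,0,0,0,-0.02,1,0,0,0,0,0,-0.03,1,0,0,0,0,0,-0.03,1,0,0,0,0,0,-0.03,1,0,0,0,0,0,0,1,0,0,0,0,0,0,1])

```text
clock: 4.22
eef_pos: [453.3, -326.3, 116.8]
tool_rot: [-3.141, -0.001, 1.785]
force: [0.3, 0.5, -1.7]
width: 24.4
gripper_force: 59.1
```

```bash
python3 go.py 580 335.5 118 98.2; python3 - <<'E'
from h import *
im=[cv2.cvtColor(ctrl.get_image(n),cv2.COLOR_RGB2BGR) for n in("scene","top")]
a=cv2.resize(im[0][150:300,240:400],None,fx=2.5,fy=2.5);b=cv2.resize(im[1][160:310,260:420],None,fx=2.5,fy=2.5)
cv2.imwrite('pics/g1.png',np.hstack([a,b]))
E
```

```text
at [ 453.3 -326.3  116.8] 102.3 | turn wz 4.1 then shift mm x 637.0 y 219.8 z -1.2
```

View pics/g1.png

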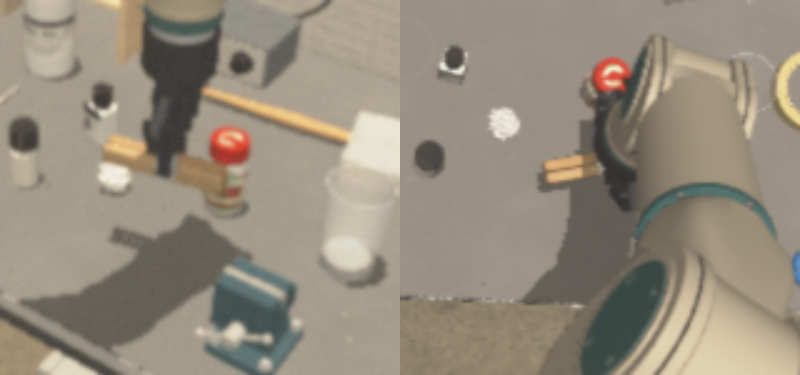

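```bash
python3 - <<'E'
from h import *
w=plane("scene",[(281.2,209.2),(331.2,223.2)],121);m=w.mean(0)-[453.3,-326.3];print(w.round(1).tolist(),np.linalg.norm(w[1]-w[0]),m.round(1))
E
```

```text
[[436.7, -252.9], [464.9, -387.6]] 137.6126229317998 [-2.5  6. ]
```

Request:
carry_out(deltas=[0,0,4.1,0,0,-0.04,1,0,0,0,0.04,0.0138,0,1,0,0,0,0.04,0.0138,0,1,0,0,0,0.04,0.0138,0,1,0,0,0,0.04,0.0138,0,1,0,0,0,0.04,0.0138,0,1,0,0,0,0.04,0.0138,0,1,0,0,0,0.04,0.0138,0,1,0,0,0,0.04,0.0138,0,1,0,0,0,0.04,0.0138,0,1,0,0,0,0.04,0.0138,0,1,0,0,0,0.04,0.0138,0,1])

```text
clock: 5.82
eef_pos: [541.1, 131.8, 156.2]
tool_rot: [-3.14, 0.0, 1.714]
force: [-0.0, 0.1, -1.0]
width: 25.0
gripper_force: 59.3
```

```bash
python3 go.py 580 335.5 60 98.2
```

```text
at [541.1 131.8 156.2] 98.2 | turn wz -0.0 then shift mm x 196.1 y 67.5 z 96.2
```

Request:
carry_out(deltas=[0,0,0,0.0383,0.0135,0,1,0,0,0,0.0383,0.0135,0,1,0,0,0,0.0383,0.0135,0,1,0,0,0,0.0383,0.0135,0.01,1,0,0,0,0.0383,0.0135,0.02,1,0,0,0,0,0,0.03,1,0,0,0,0,0,0.03,1,0,0,0,0,0,0.01,1,0,0,0,0,0,0,1,0,0,0,0,0,0,1])

```text
clock: 7.08
eef_pos: [582.0, 330.2, 58.5]
tool_rot: [3.14, -0.001, 1.713]
force: [0.5, -0.3, 0.4]
width: 24.9
gripper_force: 59.2
```

```bash
python3 go.py 580.6 331 15 98.2; python3 - <<'E'
from h import *
im=[cv2.cvtColor(ctrl.get_image(n),cv2.COLOR_RGB2BGR) for n in("scene","top")]
a=cv2.resize(im[0][100:220,100:230],None,fx=3,fy=3);b=cv2.resize(im[1][130:250,70:200],None,fx=3,fy=3)
cv2.imwrite('pics/g2.png',np.hstack([a,b]))
E
```

```text
at [582.  330.2  58.5] 98.2 | turn wz -0.0 then shift mm x 1.0 y -1.3 z 43.5
```

View pics/g2.png

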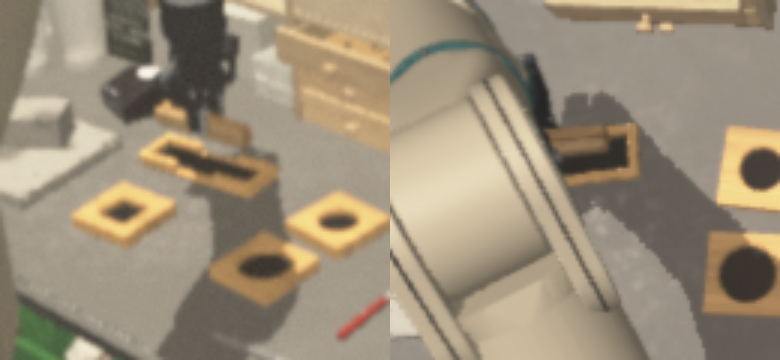

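Clamp hovers over the trough; right end at about top (141.7,176.5), scene (183,143). Checking its centre.

```bash
python3 - <<'E'
from h import *
e=plane("top",[(141.7,176.5)],63)[0];f=plane("scene",[(183,143.5)],63)[0];u=np.array([-np.sin(np.radians(8.2)),np.cos(np.radians(8.2))])
for q in(e,f):print(q.round(1),(q+66.5*u).round(1),"along err",((q+66.5*u-[580,335.5])@u).round(1))
E
```

```text
[589.4 273.6] [579.9 339.4] along err 3.9
[603.6 282.2] [594.1 348. ] along err 10.4
```

Request:
carry_out(deltas=[0,0,0,-0.002,-0.0013,0.01,1,0,0,0,0,0,0.01,1,0,0,0,0,0,0.01,1,0,0,0,0,0,0.005,1,0,0,0,0,0,0.004,1,0,0,0,0,0,0.003,1,0,0,0,0,0,0,1,0,0,0,0,0,0,1])

```text
clock: 8.18
eef_pos: [580.4, 327.7, 15.5]
tool_rot: [3.141, -0.0, 1.713]
force: [0.2, -0.1, -0.5]
width: 25.1
gripper_force: 59.3
```

```bash
python3 go.py 580.6 328 15 98.2
```

```text
at [580.4 327.7  15.5] 98.2 | turn wz -0.0 then shift mm x 0.3 y 0.3 z 0.5
```

Down freely with no contact force, so it's in the trough. Release and rise.

Request:
carry_out(deltas=[0,0,0,0,0,0.001,1,0,0,0,0,0,0,0.2,0,0,0,0,0,0,0,0,0,0,0,0,0,-0.2,0,0,0,0,0,0,-0.2,0,0,0,0,0,-0.02,-0.2,0,0,0,0,0,-0.03,-0.3,0,0,0,0,0,-0.04,-1,0,0,0,0,0,-0.04,-1,0,0,0,-0.04,0,0,-1,0,0,0,-0.04,0,0,-1,0,0,0,-0.04,0,0,-1])

```text
clock: 9.68
eef_pos: [597.8, 207.8, 146.1]
tool_rot: [3.139, -0.0, 1.714]
force: [-0.8, 0.7, -0.1]
width: 85.8
gripper_force: 0.0
```

```bash
python3 go.py 562 -339 150 90
```

```text
at [597.8 207.8 146.1] 98.2 | turn wz 8.2 then shift mm x -546.8 y -35.8 z -3.9
```

Request:
carry_out(deltas=[0,0,8.2,0,0,0,-1,0,0,0,-0.0334,-0.0136,0,-1,0,0,0,-0.0334,-0.0136,0,-1,0,0,0,-0.0334,-0.0136,0,-1,0,0,0,-0.0334,-0.0136,0,-1,0,0,0,-0.0334,-0.0136,0,-1,0,0,0,-0.0334,-0.0136,0,-1,0,0,0,-0.0334,-0.0136,0,-1,0,0,0,-0.0334,-0.0136,0,-1,0,0,0,-0.0334,-0.0136,0,-1,0,0,0,-0.0334,-0.0136,0,-1,0,0,0,0,0,0,-1])

```text
clock: 11.18
eef_pos: [460.1, -128.3, 145.4]
tool_rot: [3.141, 0.002, 1.565]
force: [0.7, 0.7, 0.3]
width: 85.5
gripper_force: 0.0
```

```bash
python3 go.py 462 -126.5 28 90; python3 - <<'E'
from h import *
im=[cv2.cvtColor(ctrl.get_image(n),cv2.COLOR_RGB2BGR) for n in("scene","top")]
a=cv2.resize(im[0][120:240,110:240],None,fx=3,fy=3);b=cv2.resize(im[1][130:250,70:200],None,fx=3,fy=3)
cv2.imwrite('pics/g3.png',np.hstack([a,b]))
E
```

```text
at [ 460.1 -128.3  145.4] 89.7 | turn wz -0.3 then shift mm x 1.8 y 1.9 z 117.4
```

View pics/g3.png

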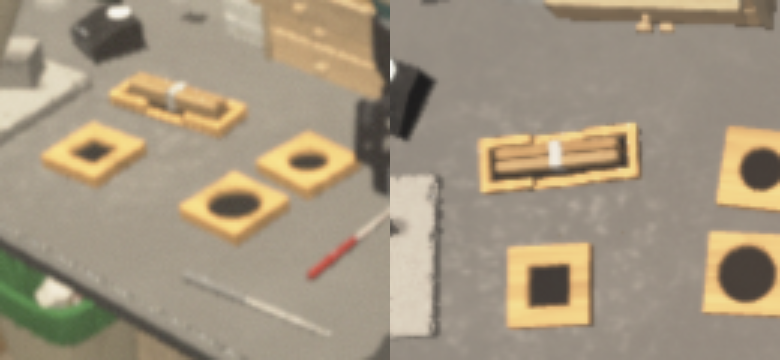

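The clamp lies in the trough, centred (top crop ends 497–618 inside 490–628). Now the polish bottle.

Request:
carry_out(deltas=[0,0,0,0.0018,0.0019,0.03,-1,0,0,0,0,0,0.03,-1,0,0,0,0,0,0.03,-1,0,0,0,0,0,0.027,-1,0,0,0,0,0,0,-0.5,0,0,0,0,0,0,0.2,0,0,0,0,0,0,1,0,0,0,0,0,0,1,0,0,0,0,0,0,1,0,0,0,0,0,0,1,0,0,0,0,0,0,1])

```text
clock: 12.65
eef_pos: [464.0, -123.2, 28.7]
tool_rot: [3.139, 0.0, 1.57]
force: [-0.3, 1.3, 6.1]
width: 33.3
gripper_force: 59.5
```

Request:
carry_out(deltas=[0,0,0,0,0,-0.02,1,0,0,0,0,0,-0.03,1,0,0,0,0,0,-0.03,1,0,0,0,0,0,-0.03,1,0,0,0,0,0,0,1])

```text
clock: 13.28
eef_pos: [464.7, -123.8, 139.8]
tool_rot: [3.136, 0.001, 1.57]
force: [0.5, 0.5, -1.1]
width: 33.7
gripper_force: 59.8
```

```bash
python3 go.py 576.5 120 80 90
```

```text
at [ 464.7 -123.8  139.8] 89.9 | turn wz -0.1 then shift mm x 243.8 y 111.8 z 59.8
```

Request:
carry_out(deltas=[0,0,0,0.0308,0.014,0,1,0,0,0,0.0308,0.014,0,1,0,0,0,0.0308,0.014,0,1,0,0,0,0.0308,0.014,0,1,0,0,0,0.0308,0.014,0,1,0,0,0,0.0308,0.014,0,1,0,0,0,0.0308,0.014,0,1,0,0,0,0.0308,0.014,0.02,1,0,0,0,0,0,0.03,1,0,0,0,0,0,0.02,1,0,0,0,0,0,0,1,0,0,0,0,0,0,1])

```text
clock: 14.78
eef_pos: [575.3, 123.0, 67.6]
tool_rot: [3.141, -0.0, 1.57]
force: [0.9, 0.1, -0.3]
width: 33.6
gripper_force: 59.8
```

```bash
python3 go.py 576.5 122.5 36 90; python3 - <<'E'
from h import *
im=[cv2.cvtColor(ctrl.get_image(n),cv2.COLOR_RGB2BGR) for n in("scene","top")]
a=cv2.resize(im[0][120:240,140:270],None,fx=3,fy=3);b=cv2.resize(im[1][130:250,110:240],None,fx=3,fy=3)
cv2.imwrite('pics/g4.png',np.hstack([a,b]))
E
```

```text
at [575.3 123.   67.6] 90.0 | turn wz -0.0 then shift mm x -0.5 y 1.2 z 31.6
```

View pics/g4.png

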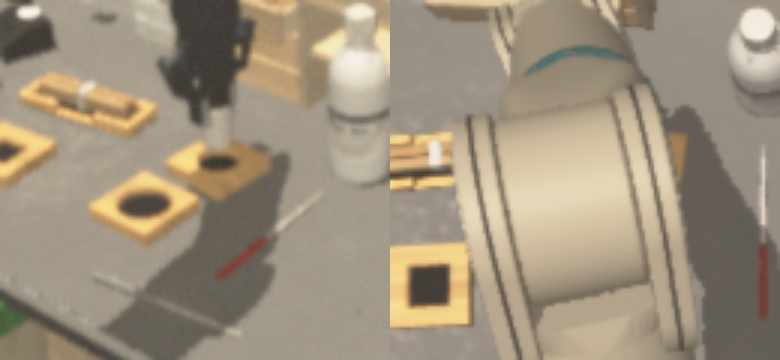

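Bottle hangs over the small well, bottom near scene (213,168). Checking numerically.

```bash
python3 - <<'E'
from h import *
i=cv2.cvtColor(ctrl.get_image("scene"),cv2.COLOR_RGB2BGR)
u=cv2.resize(i[150:180,200:230],None,fx=4,fy=4,interpolation=cv2.INTER_CUBIC);h=cv2.cvtColor(u,cv2.COLOR_BGR2HSV)
m=cv2.inRange(h,(0,0,115),(180,60,255))
c,k,bb,a=blob(m,0,0,120,120);print(bb,a)
x0,y0,w,hh=bb
# underside ellipse: lowest point ~ near rim, at radius 17.5 towards camera
p=np.array([200+(x0+w/2)/4-.5,150+(y0+hh)/4-.5]);q=plane("scene",[p],67.6-28.7)[0]
o=rays("scene",[p])[0][:2];d=(q-o)/np.linalg.norm(q-o);print(p,q.round(1),"centre",(q+17.5*d).round(1))
c,k,bb,a=blob(cv2.inRange(cv2.cvtColor(i,cv2.COLOR_BGR2GRAY),0,70),202,170,223,180);print("well",bb,plane("scene",c,12))
E
```

```text
(0, 0, 120, 86) 6784.0
[214.5 171. ] [562.7  99. ] centre [575.4 111.1]
well (208, 173, 10, 3) [[574.57865155 121.77071087]]
```

Request:
carry_out(deltas=[0,0,0,0,0.001,0.01,1,0,0,0,0,0,0.01,1,0,0,0,0,0,0.005,1,0,0,0,0,0,0.004,1,0,0,0,0,0,0.002,1,0,0,0,0,0,0,1,0,0,0,0,0,0,1])

```text
clock: 15.8
eef_pos: [576.3, 123.1, 36.5]
tool_rot: [3.141, -0.0, 1.57]
force: [0.0, 0.2, -0.4]
width: 33.6
gripper_force: 59.8
```

Request:
carry_out(deltas=[0,0,0,0,0,0,0.1,0,0,0,0,0,0,-0.2,0,0,0,0,0,0,-0.5,0,0,0,0,0,0,-0.5,0,0,0,0,0,-0.02,-0.5,0,0,0,0,0,-0.04,-0.5,0,0,0,0,0,-0.04,-1,0,0,0,-0.02,-0.02,-0.03,-1,0,0,0,-0.04,-0.02,0,-1,0,0,0,-0.04,0,0,-1,0,0,0,-0.04,0,0,-1,0,0,0,-0.04,0,0,-1])

```text
clock: 17.3
eef_pos: [535.9, -58.2, 166.5]
tool_rot: [3.141, 0.0, 1.57]
force: [1.1, 0.3, -0.2]
width: 85.8
gripper_force: 0.0
```

Request:
carry_out(deltas=[0,0,5,-0.04,0,0,-1,0,0,10,-0.04,0,0,-1,0,0,0,0,0,0,-1])

```text
clock: 17.68
eef_pos: [531.6, -141.2, 166.2]
tool_rot: [3.141, 0.003, 1.301]
force: [-0.1, 0.7, -0.9]
width: 85.3
gripper_force: 0.0
```

```bash
python3 go.py 585.5 -152.5 13 75; python3 - <<'E'
from h import *
im=[cv2.cvtColor(ctrl.get_image(n),cv2.COLOR_RGB2BGR) for n in("scene","top")]
a=cv2.resize(im[0][120:240,140:270],None,fx=3,fy=3);b=cv2.resize(im[1][130:250,110:240],None,fx=3,fy=3)
cv2.imwrite('pics/g5.png',np.hstack([a,b]))
E
```

```text
at [ 531.6 -141.2  166.2] 74.6 | turn wz -0.4 then shift mm x 3.0 y 55.0 z 153.2
```

View pics/g5.png

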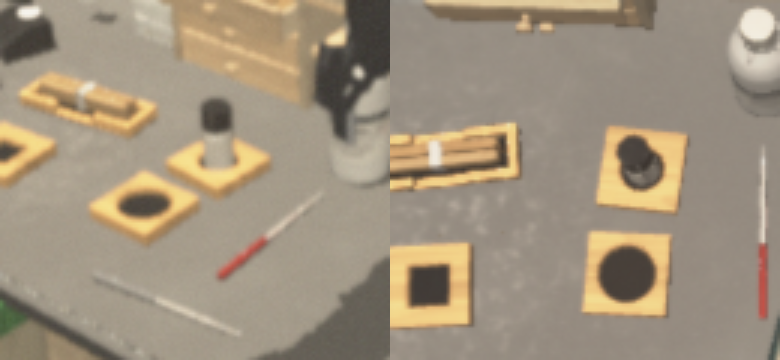

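The polish bottle stands upright in its well (top crop cap at (633,152)). On to the flask.

Request:
carry_out(deltas=[0,0,0,0.001,0.0275,0.01,-1,0,0,0,0.001,0.0275,0.02,-1,0,0,0,0,0,0.02,-1,0,0,0,0,0,0,-1])

```text
clock: 18.27
eef_pos: [585.1, -146.8, 114.8]
tool_rot: [-3.138, -0.001, 1.312]
force: [-1.0, -0.5, 0.9]
width: 85.3
gripper_force: 0.0
```

```bash
python3 go.py 585.5 -152.5 14 75
```

```text
at [ 585.1 -146.8  114.8] 75.2 | turn wz 0.2 then shift mm x -5.4 y 1.9 z 100.8
```

Request:
carry_out(deltas=[0,0,0,0,0,0,-1,0,0,0,0,0,0,-1])

```text
clock: 18.52
eef_pos: [586.7, -148.8, 117.4]
tool_rot: [3.14, -0.0, 1.309]
force: [0.1, 0.6, 0.6]
width: 85.1
gripper_force: 0.0
```

Request:
carry_out(deltas=[0,0,0,0,0,0,-1,0,0,0,0,0,0,-1])

```text
clock: 18.77
eef_pos: [586.3, -149.2, 116.8]
tool_rot: [3.141, -0.0, 1.308]
force: [0.4, -0.4, 0.8]
width: 85.1
gripper_force: 0.0
```

```bash
python3 - <<'E'
from h import *
for i in range(6):
    ctrl.get_image("top");s=ctrl.read_state();print(s['eef_pos'].round(1),s['qpos'].round(4))
E
```

```text
[ 586.2 -149.2  116.7] [ 0.3088  0.7086 -0.1705  1.748   0.1724  0.6991 -0.2161]
[ 586.2 -149.2  116.5] [ 0.3088  0.7088 -0.1705  1.748   0.1724  0.6991 -0.2161]
[ 586.2 -149.2  116.5] [ 0.3088  0.7088 -0.1704  1.748   0.1725  0.6991 -0.2161]
[ 586.1 -149.2  116.4] [ 0.3088  0.709  -0.1704  1.748   0.1725  0.699  -0.2161]
[ 586.1 -149.2  116.4] [ 0.3087  0.7091 -0.1704  1.748   0.1725  0.699  -0.2161]
[ 586.1 -149.1  116.3] [ 0.3087  0.7091 -0.1704  1.748   0.1725  0.6991 -0.2161]
```

Request:
carry_out(deltas=[0,0,0,-0.0034,0,0.03,-1,0,0,0,0,0,0.03,-1,0,0,0,0,0,0.025,-1,0,0,0,0,0,0.017,-1,0,0,0,0,0,0,-1,0,0,0,0,0,0,-0.5,0,0,0,0,0,0,0.2,0,0,0,0,0,0,1,0,0,0,0,0,0,1,0,0,0,0,0,0,1,0,0,0,0,0,0,1,0,0,0,0,0,0,1])

```text
clock: 20.58
eef_pos: [585.9, -152.6, 15.2]
tool_rot: [3.14, 0.0, 1.308]
force: [0.3, -0.8, 5.6]
width: 30.3
gripper_force: 59.9
```

Request:
carry_out(deltas=[0,0,0,0,0,-0.02,1,0,0,0,0,0,-0.03,1,0,0,0,0,0,-0.03,1,0,0,0,0,0,-0.03,1,0,0,0,0,0,0,1,0,0,0,0,0,0,1])

```text
clock: 21.32
eef_pos: [584.7, -152.4, 124.4]
tool_rot: [-3.141, 0.0, 1.308]
force: [0.1, 0.2, -0.9]
width: 30.3
gripper_force: 59.3
```

```bash
python3 go.py 445.5 332 70 95.6; python3 - <<'E'
from h import *
im=[cv2.cvtColor(ctrl.get_image(n),cv2.COLOR_RGB2BGR) for n in("scene","top")]
a=cv2.resize(im[0][120:240,220:350],None,fx=3,fy=3);b=cv2.resize(im[1][130:250,210:340],None,fx=3,fy=3)
cv2.imwrite('pics/g6.png',np.hstack([a,b]))
E
```

```text
at [ 584.7 -152.4  124.4] 75.0 | turn wz -20.6 then shift mm x 495.7 y -91.3 z 54.4
```

View pics/g6.png

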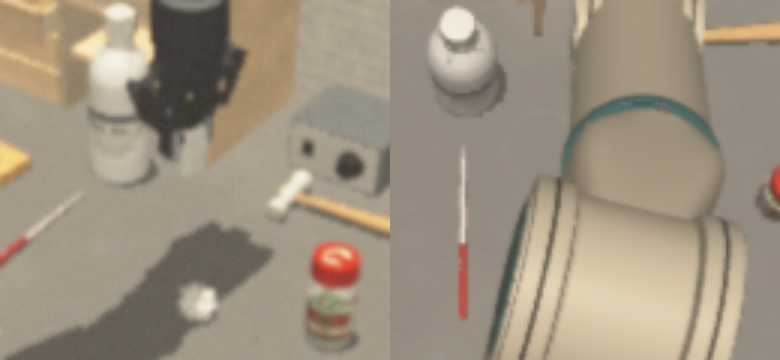

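Request:
carry_out(deltas=[0,0,0,0,-0.03,-0.02,1,0,0,0,0,-0.03,0,1,0,0,-10.3,0,0,0,1,0,0,-10.3,0,0,0,1,0,0,0,0.038,-0.003,0,1,0,0,0,0.038,-0.003,0,1,0,0,0,0.038,-0.003,0,1,0,0,0,0.038,-0.003,0,1,0,0,0,0.038,-0.003,0,1,0,0,0,0.038,-0.003,0,1,0,0,0,0.038,-0.003,0,1,0,0,0,0.038,-0.003,0,1])

```text
clock: 22.92
eef_pos: [473.0, 164.3, 143.4]
tool_rot: [-3.14, 0.0, 1.668]
force: [0.2, 0.1, 0.6]
width: 30.0
gripper_force: 59.5
```

```bash
python3 go.py 445.5 332 70 95.6
```

```text
at [473.  164.3 143.4] 95.6 | turn wz -0.0 then shift mm x 169.5 y -11.0 z 73.4
```

Request:
carry_out(deltas=[0,0,0,0.033,-0.002,0,1,0,0,0,0.033,-0.002,0,1,0,0,0,0.033,-0.002,0,1,0,0,0,0.033,-0.002,0,1,0,0,0,0.033,-0.002,0.02,1,0,0,0,0,0,0.03,1,0,0,0,0,0,0.025,1,0,0,0,0,0,0,1,0,0,0,0,0,0,1,0,0,0,0,0,0,1])

```text
clock: 24.18
eef_pos: [448.6, 327.0, 70.3]
tool_rot: [3.14, -0.001, 1.668]
force: [0.1, 0.1, -0.9]
width: 30.5
gripper_force: 59.5
```

```bash
python3 go.py 445.5 332 22 95.6; python3 - <<'E'
from h import *
im=[cv2.cvtColor(ctrl.get_image(n),cv2.COLOR_RGB2BGR) for n in("scene","top")]
a=cv2.resize(im[0][120:220,80:180],None,fx=4,fy=4,interpolation=cv2.INTER_CUBIC);b=cv2.resize(im[1][170:270,70:170],None,fx=4,fy=4,interpolation=cv2.INTER_CUBIC)
cv2.imwrite('pics/g7.png',np.hstack([a,b]))
E
```

```text
at [448.6 327.   70.3] 95.6 | turn wz -0.0 then shift mm x 5.3 y -2.6 z 48.3
```

View pics/g7.png

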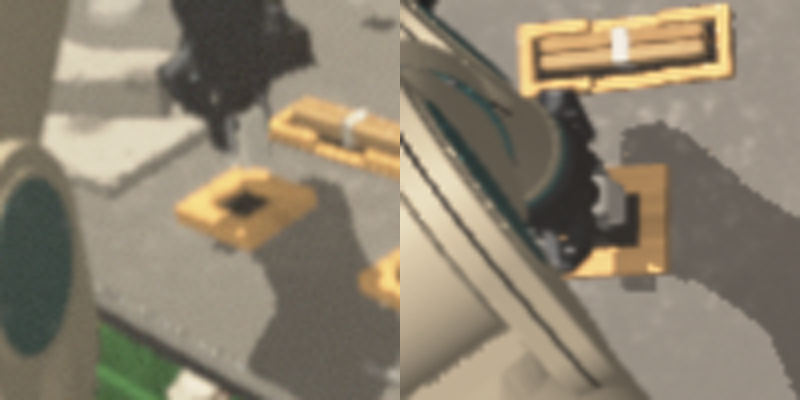

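The flask hangs square over its well, roughly scene (142,160). Lowering it.

Request:
carry_out(deltas=[0,0,0,0.0053,-0.0026,0.01,1,0,0,0,0,0,0.01,1,0,0,0,0,0,0.005,1,0,0,0,0,0,0,1,0,0,0,0,0,0,1])

```text
clock: 24.9
eef_pos: [445.0, 331.6, 44.3]
tool_rot: [3.141, 0.0, 1.668]
force: [0.8, -0.8, -0.2]
width: 30.2
gripper_force: 59.5
```

Request:
carry_out(deltas=[0,0,0,0,0,0.01,1,0,0,0,0,0,0.006,1,0,0,0,0,0,0.005,1,0,0,0,0,0,0.002,1,0,0,0,0,0,0,1,0,0,0,0,0,0,1])

```text
clock: 25.65
eef_pos: [444.7, 331.5, 22.2]
tool_rot: [3.142, 0.0, 1.668]
force: [-2.5, -1.1, 9.5]
width: 30.1
gripper_force: 60.8
```

Request:
carry_out(deltas=[0,0,0,0,0,0,0.2,0,0,0,0,0,0,-0.2,0,0,0,0,0,0,-0.4,0,0,0,0,0,0,-0.4,0,0,0,0,0,-0.02,-0.4,0,0,0,0,0,-0.04,-0.5,0,0,0,0,0,-0.04,-1,0,0,0,0,0,-0.03,-1,0,0,5.6,-0.04,0.0,0,-1,0,0,0,-0.04,0.0,0,-1,0,0,0,-0.04,0,0,-1,0,0,0,-0.04,0,0,-1])

```text
clock: 27.15
eef_pos: [448.6, 170.6, 151.4]
tool_rot: [3.141, 0.0, 1.57]
force: [-0.0, -1.1, -0.5]
width: 85.3
gripper_force: 0.0
```

Request:
carry_out(deltas=[0,0,0,-0.04,0,0,-1,0,0,0,-0.04,0,0,-1,0,0,0,-0.04,0,0,-1,0,0,0,-0.04,0,0,-1,0,0,0,-0.04,0,0,-1,0,0,0,-0.04,0.01,0,-1,0,0,0,-0.04,0.02,0,-1,0,0,0,-0.04,0.02,0,-1,0,0,0,-0.04,0.02,0,-1,0,0,0,-0.04,0.02,0,-1,0,0,0,-0.04,0.02,0,-1,0,0,0,0,0,0,-1])

```text
clock: 28.65
eef_pos: [558.8, -272.8, 150.8]
tool_rot: [3.141, 0.002, 1.565]
force: [-1.5, -0.2, 0.0]
width: 85.5
gripper_force: 0.0
```

```bash
python3 go.py 562 -339 40 90; python3 - <<'E'
from h import *
im=[cv2.cvtColor(ctrl.get_image(n),cv2.COLOR_RGB2BGR) for n in("scene","top")]
a=cv2.resize(im[0][120:220,80:210],None,fx=3,fy=3,interpolation=cv2.INTER_CUBIC);b=cv2.resize(im[1][160:260,90:220],None,fx=3,fy=3,interpolation=cv2.INTER_CUBIC)
cv2.imwrite('pics/g8.png',np.hstack([a,b]))
E
```

```text
at [ 558.8 -272.8  150.8] 89.6 | turn wz -0.4 then shift mm x -66.2 y 3.2 z 110.8
```

View pics/g8.png

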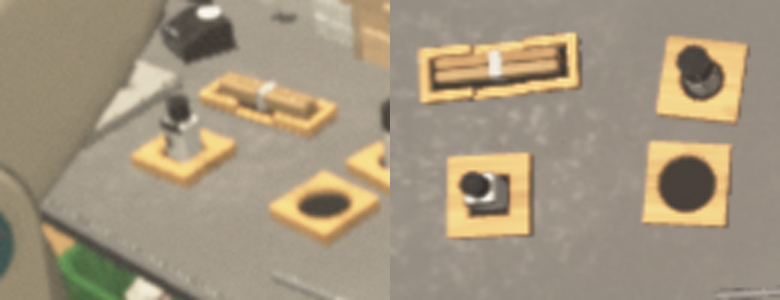

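The flask sits upright in the square well. Now the jar.

Request:
carry_out(deltas=[0,0,0,-0.022,0.001,0,-1,0,0,0,-0.022,0.001,0,-1,0,0,0,-0.02,0.001,0,-1,0,0,0,0,0,0,-1,0,0,0,0,0,0,-1])

```text
clock: 29.38
eef_pos: [561.4, -331.5, 151.2]
tool_rot: [-3.141, -0.001, 1.57]
force: [-0.4, 0.6, -0.8]
width: 85.3
gripper_force: 0.0
```

```bash
python3 go.py 562 -339 40 90
```

```text
at [ 561.4 -331.5  151.2] 90.0 | turn wz -0.0 then shift mm x -7.5 y 0.6 z 111.2
```

Request:
carry_out(deltas=[0,0,0,-0.0075,0.0006,0.02,-1,0,0,0,0,0,0.03,-1,0,0,0,0,0,0.03,-1,0,0,0,0,0,0.031,-1,0,0,0,0,0,0,-1,0,0,0,0,0,0,-0.5,0,0,0,0,0,0,0.2,0,0,0,0,0,0,1,0,0,0,0,0,0,1,0,0,0,0,0,0,1,0,0,0,0,0,0,1,0,0,0,0,0,0,1])

```text
clock: 30.88
eef_pos: [562.7, -340.2, 41.9]
tool_rot: [3.14, 0.001, 1.57]
force: [-1.4, 0.5, 6.9]
width: 43.1
gripper_force: 59.9
```

Request:
carry_out(deltas=[0,0,0,0,0,-0.02,1,0,0,0,0,0,-0.03,1,0,0,0,0,0,-0.03,1,0,0,0,0,0,-0.04,1,0,0,0,0,0,0,1,0,0,0,0,0,0,1])

```text
clock: 31.62
eef_pos: [561.5, -339.6, 160.6]
tool_rot: [-3.141, 0.0, 1.57]
force: [-0.6, 0.3, -1.7]
width: 42.7
gripper_force: 60.4
```

```bash
python3 go.py 465.3 128 90 90
```

```text
at [ 561.5 -339.6  160.6] 90.0 | turn wz -0.0 then shift mm x 467.6 y -96.2 z 70.6
```

Request:
carry_out(deltas=[0,0,0,0.038,-0.008,0,1,0,0,0,0.038,-0.008,0,1,0,0,0,0.038,-0.008,0,1,0,0,0,0.038,-0.008,0,1,0,0,0,0.038,-0.008,0,1,0,0,0,0.038,-0.008,0,1,0,0,0,0.038,-0.008,0,1,0,0,0,0.038,-0.008,0,1,0,0,0,0.038,-0.008,0,1,0,0,0,0.038,-0.008,0,1,0,0,0,0.038,-0.008,0,1,0,0,0,0.038,-0.008,0,1])

```text
clock: 33.12
eef_pos: [465.0, 117.2, 159.4]
tool_rot: [-3.139, 0.001, 1.57]
force: [1.3, -0.5, -1.1]
width: 42.9
gripper_force: 60.5
```

Request:
carry_out(deltas=[0,0,0,0.006,0,0.03,1,0,0,0,0.004,0,0.03,1,0,0,0,0,0,0.02,1,0,0,0,0,0,0,1,0,0,0,0,0,0,1,0,0,0,0,0,0,1])

```text
clock: 33.88
eef_pos: [466.8, 126.4, 81.1]
tool_rot: [3.14, -0.0, 1.57]
force: [-0.5, 0.5, -1.1]
width: 42.9
gripper_force: 60.5
```

```bash
python3 go.py 465.3 128 49 90;  python3 - <<'E'
from h import *
im=[cv2.cvtColor(ctrl.get_image(n),cv2.COLOR_RGB2BGR) for n in("scene","top")]
a=cv2.resize(im[0][120:240,120:250],None,fx=3,fy=3,interpolation=cv2.INTER_CUBIC);b=cv2.resize(im[1][160:280,120:250],None,fx=3,fy=3,interpolation=cv2.INTER_CUBIC)
cv2.imwrite('pics/g9.png',np.hstack([a,b]))
E
```

```text
at [466.8 126.4  81.1] 89.9 | turn wz -0.1 then shift mm x 1.6 y -1.5 z 32.1
```

View pics/g9.png

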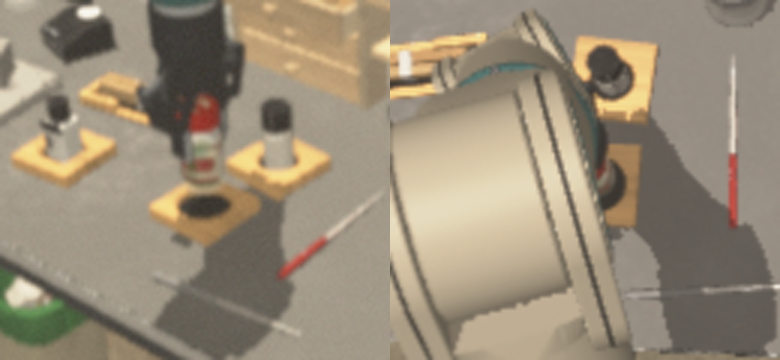

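The jar hangs vertically over the large well (scene crop (205,190) above (203,206)). Lowering.

Request:
carry_out(deltas=[0,0,0,0.0015,-0.0015,0.01,1,0,0,0,0,0,0.01,1,0,0,0,0,0,0.006,1,0,0,0,0,0,0.004,1,0,0,0,0,0,0.002,1,0,0,0,0,0,0,1,0,0,0,0,0,0,1])

```text
clock: 34.85
eef_pos: [464.5, 127.9, 48.9]
tool_rot: [-3.142, 0.0, 1.57]
force: [-3.0, 0.1, 6.3]
width: 42.8
gripper_force: 61.0
```

Request:
carry_out(deltas=[0,0,0,0,0,0,0,0,0,0,0,0,0,-0.5,0,0,0,0,0,0,-1,0,0,0,0,0,0,-1,0,0,0,0,0,-0.02,-1,0,0,0,0,0,-0.04,-1,0,0,0,0,0,-0.04,-1,0,0,0,-0.03,0,-0.02,-1,0,0,0,-0.04,0.0,0,-1,0,0,0,-0.04,0.0,0,-1,0,0,0,-0.04,0,0,-1,0,0,0,-0.04,0,0,-1])

```text
clock: 36.35
eef_pos: [464.5, -63.4, 168.3]
tool_rot: [3.141, -0.0, 1.57]
force: [-0.3, -1.0, -0.3]
width: 85.4
gripper_force: 0.0
```

Request:
carry_out(deltas=[0,0,0,-0.04,0,0,-1,0,0,0,-0.04,0,0,-1,0,0,0,-0.04,0,0,-1,0,0,0,0,0,0,-1,0,0,0,0,0,0,-1,0,0,0,0,0,0,-1])

```text
clock: 37.1
eef_pos: [464.7, -180.7, 168.3]
tool_rot: [-3.142, -0.001, 1.572]
force: [0.5, 0.2, 0.3]
width: 85.5
gripper_force: 0.0
```

```bash
python3 - <<'E'
from h import *
im=[cv2.cvtColor(ctrl.get_image(n),cv2.COLOR_RGB2BGR) for n in("scene","top")]
s,t=im
a=cv2.resize(s[110:250,80:210],None,fx=3,fy=3,interpolation=cv2.INTER_CUBIC);b=cv2.resize(t[120:260,90:220],None,fx=3,fy=3,interpolation=cv2.INTER_CUBIC)
cv2.imwrite('pics/g10.png',np.hstack([a,b]))
dt,ds=[cv2.inRange(cv2.cvtColor(i,cv2.COLOR_BGR2GRAY),0,75) for i in(t,s)]
h=cv2.cvtColor(t,cv2.COLOR_BGR2HSV)
for z,p in((73,None),):
    pass
r=cv2.inRange(h,(0,130,100),(6,255,255))|cv2.inRange(h,(172,130,100),(180,255,255))
c,k,bb,a=blob(r,160,190,215,240);print("jar lid",bb,a,plane("top",c,92).round(1))
E
```

```text
jar lid (177, 210, 16, 15) 180.0 [[465.1 128.7]]
```

View pics/g10.png

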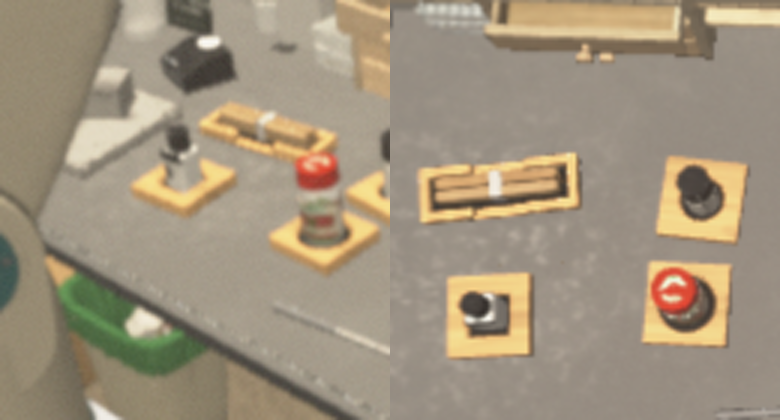

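All four are upright in their wells. A last numeric check of the caps and the clamp centre.

```bash
python3 - <<'E'
from h import *
for n,p,z,g in(("flask cap top",(118.3,221.3),78,(445.5,332)),("polish cap top",(190.8,179.5),85,(576.5,120)),("clamp band",(124.8,181.2),32,(580,335.5))):
    print(n,plane("top",[p],z)[0].round(1),"goal",g)
E
```

```text
flask cap top [446.2 326.4] goal (445.5, 332)
polish cap top [579.8 118.9] goal (576.5, 120)
clamp band [580.3 333.9] goal (580, 335.5)
```

```bash
python3 -c "
from cell import ctrl
print(ctrl.finish_job())"
```

```text
the job is handed in; nothing more can be done
None
```

The polish bottle, jar, flask and ring clamp are each in their own stands, upright (the clamp flat) and let go. My last camera check put each within about 6 mm of its well centre. The tall bottle and glass were never touched, and I handed the job in at about 37 s, though the hand-in returned no verdict.

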